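# Close the stopcock of the turquoise dome

## Task

Close the stopcock of the round glass dome with the turquoise nugget: take its white key from above and press the tapered plug down while you turn the key counter-clockwise (seen from above), until the plug is fully home and the key lies square across the tube, so that it holds when you let go. The square glass case is still airing, so leave its stopcock as it is.

Things in the scene. Friction and masses are not known exactly. Their poses are not given: they have to be found in the camera images.
- key_grip (a point): Centre of the dome stopcock's white key, an upright slab 38 long (x), 10 thick (y), 28 mm tall (z up) on a 9 mm neck; 84 mm above the table at the start. Below it a 21 mm collar, from 24 mm under this point, and a fixed steel barrel 27 mm wide, its top 50 mm above the table. A level 12 mm tube joins it to a round plinth with the glass dome, 104 mm wide, 145 mm high, 135 mm from the key.
- dome_stand: The dome's fixed stand: origin on the table below the barrel, on the plug's vertical axis; its x axis runs along the tube to the dome's axis at x = 135 mm, z is up. The key starts with its x axis 0.30 to 0.60 rad counter-clockwise (seen from above) of the stand's x; closed is 1.571 rad, along the stand's y. The key's centre is 84 mm up when proud, 75 mm when the plug is on its stop, fully home.
- case_key (a point): Middle of one end face (19 mm from its axis) of the key of the other, like stopcock, which serves the square glass case with pale crystals. It stays as it is. The dome's plug is held by friction: a straight push must be over 25 N, but while it turns (about 0.3 N m) 2 to 12 N sinks it, at most 11 mm per radian. Turned without pressing, it does not sink; let go, it stays put.
Things that resemble listed ones, but are neither listed nor needed, are in the scene too. What is shaped like the dome_stand but green is not meant.

How it is judged (in metres and radians):
On the way:
1. the plug has gone more than 3 mm into its hole while the key is still on its turn, more than 0.3 rad short of square across (z of key_grip in the frame of dome_stand below 0.081 m and angle between the x axis of key_grip and the y axis of dome_stand, either way round above 0.3 rad), for 0.05 s.
At the end, for the whole second after the job is handed in: the dome's plug stays within 2.5 mm of fully home (key centre less than 77.5 mm above the table) and its key within 0.2 rad (11 degrees) of square across the tube, after release (z of key_grip in the frame of dome_stand below 0.0775 m and angle between the x axis of key_grip and the y axis of dome_stand, either way round below 0.2 rad); the robot touches nothing.
It fails at once if the key of the square case's stopcock is turned by more than about 0.26 rad (its end moves more than 5 mm) (distance of case_key from where it was at the start of the episode above 0.005 m).
It also fails if it takes over 35 s, if anything falls off the work surface, if the arm or the gripper's body presses on something with over 40 N, if the wrist force passes 120 N, or if a joint passes its speed limit or range.

## Robot

A 6-joint arm with a two-finger parallel gripper is mounted at the origin on the work surface. World frame = base frame: x ahead of the robot, y to its left, z up, the work surface at z = 0. Lengths are in mm, angles in rad, forces in N, time in s.
With the tool pointing down it reaches from about 275 to 750 mm from the base axis. Payload 10.2 kg.
Tool frame: the origin (TCP) lies at the very end of the fingers, on their centre line; the grasp point (between the pads) lies 19 mm behind it; z points along the fingers, y is the direction in which the jaws open and shut (so a half turn about z gives the same grasp; the last joint's range is limited). The gripper opens to 85 mm and grips with 20 to 120 N. Pads are 22 mm wide; open, the fingers measure 114 mm over their backs; the gripper's body (76 mm by 85 mm) begins 54 mm behind the grasp point. The pads swing forward as they close: fully open they stand 13 mm farther back than shut.
Start: joints at [-1.549, 0.313, 1.498, -0, 1.331, -0.223], TCP at [127.227, -509.357, 231.294] pointing down, gripper open.
Joint ranges: [-2.94, 2.94], [-0.97, 2.17], [0.19, 2.56], [-1.23, 4.37], [0.02, 3.11], [-2.88, 2.88]. Speed limits (rad/s): [2.39, 2.39, 3.01, 3.14, 3.14, 3.14].

## Interface

Orientations are given as a unit quaternion [w, x, y, z].
In Python, from rig import * gives the robot as it stands. The module is installed in compiled form; this text tells all that it offers.
- The arm moves only by the shell command python3 -m crank 'ROWS' [FORCE]. ROWS is a JSON object of lists of equal length, an entry for each row: "dp": the shift along the world's x, y, z in cm, a list of three; "delta_rot": the turn, a rotation vector about the world's x, y, z in degrees, a list of three; "claw": the closure in counts, from 0 (fully open) to 255 (shut). A call has 1 to 10 rows; each row shifts and turns the commanded pose from where the row before left it; what a row does not reach is not made up. A row lasts 1/10 s, in which the tool goes at most 50 mm and 8.59 degrees, less where a joint would pass 70% of its speed; a pose out of reach is approached as far as the arm can. A call is refused whole if a number of a shift passes 5 or a number of a turn 8.59, either way. A call with a gripper value outside its range is refused whole. The fingers move at their own pace and stop on an object; FORCE is the grip in N (left out, the last holds). Time passes only in rows, so rows that do not move let the fingers close. It gives the time, the measured TCP pose, the force and the opening at its end, in the units of the state.
- sense(): the state, without advancing time (a new reading comes with each control period).
- capture(name): name is "scene" or "side" or "wrist"; returns (picture, depth): 420x560x3 uint8, red, green, blue; 420x560 float32, mm along the optical axis (not along the pixel's ray), 0 where there is no reading.
- camera_model(name): a dict with "fx", "fy", "cx", "cy" (pixels), "cam_to_world" (4x4, takes a point from camera to world coordinates); the wrist camera has in their place "T_tool_cam" (4x4, takes a point from camera to tool coordinates, whose origin is the TCP and whose axes are the flange's). Camera axes: x right, y up, looking along -z (the intrinsics and any distortion apply to the point x, -y, -z); pixel columns grow to the right and rows downward; lengths in mm; the calibration is good to about 2 mm. A picture is of the moment at which its call begins: read the wrist's pose just before it. camera_model takes no time and is no camera call.
- finish_job(): hands the job in, once; it reports no verdict.
Trained networks look in the newest picture that a camera, given by its name, has taken for a name from the list of things; names that differ only in an ending like _2 or _b are one class to them, and where a whole thing is asked for, a point or a joint stands for the part that bears it (a point fixed in the world has none). Each returns a list of dicts, best first, with "p" (0 to 1); they miss things now and then, are a little off and sometimes report something else, mostly with a low value. They report only what shows in the picture. A call takes as long as a camera call. They do not tell look-alikes from the thing itself.
- boxes_of(camera, target): "centre" ([column, row] in pixels, amid what is visible of it).
- masks_of(camera, target): "region" (420x560 bool, what is visible of it) and "centre" ([column, row] in pixels, amid what is visible of it).
- pinpoint(camera, target): "centre" ([column, row] in pixels: a listed point, or the origin of a listed thing).
The state is a dict: "time_s": time; "joints": joint angles; "dq": joint speeds; "tau": joint torques, N m; "eef_pos": TCP position; "ee_rot": TCP orientation; "force": force on the tool from outside, world axes, zero at the start; "wrist_torque": the same for the moment, N m; "grip_width": opening from 0.0 (shut) to 1.0 (fully open).
Only numpy, scipy, OpenCV 4.12 (cv2) and the standard library are available. Lean on these libraries where they do the work, as an engineer would, in place of code of your own. Each camera call takes 0.05 s, during which the arm holds its last target.

## Working session

There is one attempt and no reset: what is moved stays moved. The work goes in short steps, Python scripts to look and compute and a shell command to move; the robot and the scene stay as the last step left them, time stands still between calls to the robot, and variables do not carry over. Pictures are saved under pics/ and viewed, and the job is handed in when it is done.

```bash
mkdir -p pics
cat > h.py <<'E'
from rig import *
import numpy as np, cv2
def save(n,img): cv2.imwrite('pics/'+n,cv2.cvtColor(img,cv2.COLOR_RGB2BGR))
def px2w(cam,d,u,v,dep=None):
    m=camera_model(cam); z=d[int(round(v)),int(round(u))] if dep is None else dep
    x=(u-m['cx'])/m['fx']*z; y=(v-m['cy'])/m['fy']*z
    return (np.array(m['cam_to_world'])@[x,-y,-z,1])[:3]
E
python3 - <<'E'
from h import *
for c in ['scene','side','wrist']:
    p,d=capture(c); save(c+'0.png',p); np.save('pics/'+c+'d.npy',d)
    for t in ['key_grip','dome_stand','case_key']:
        print(c,t,[(np.round(r['centre']),round(r['p'],2)) for r in pinpoint(c,t)])
    m=camera_model(c); print({k:np.round(v,3).tolist() for k,v in m.items() if not isinstance(v,str)})
s=sense(); print(s)
E
```

```text
scene key_grip [(array([293., 334.]), 0.75), (array([290., 344.]), 0.74), (array([441., 246.]), 0.64)]
scene dome_stand [(array([294., 342.]), 0.76), (array([424., 264.]), 0.61)]
scene case_key [(array([177., 166.]), 0.61)]
{'fx': 419.166, 'fy': 419.166, 'cx': 280.38, 'cy': 217.778, 'cam_to_world': [[-0.814, -0.488, 0.315, 664.555], [0.581, -0.686, 0.438, 407.321], [0.002, 0.539, 0.842, 803.266], [0.0, 0.0, 0.0, 1.0]]}
side key_grip [(array([203., 277.]), 0.64)]
side dome_stand [(array([374., 317.]), 0.87)]
side case_key [(array([234., 158.]), 0.56)]
{'fx': 450.635, 'fy': 450.635, 'cx': 276.244, 'cy': 209.703, 'cam_to_world': [[-0.999, 0.004, -0.04, 338.516], [-0.034, -0.626, 0.779, 846.276], [-0.022, 0.78, 0.626, 741.695], [0.0, 0.0, 0.0, 1.0]]}
wrist key_grip []
wrist dome_stand []
wrist case_key []
{'fx': 302.492, 'fy': 302.492, 'cx': 281.749, 'cy': 207.051, 'T_tool_cam': [[-0.0, 0.949, 0.315, 80.469], [1.0, 0.0, -0.0, 0.013], [-0.0, 0.315, -0.949, -143.076], [0.0, 0.0, 0.0, 1.0]]}
{'time_s': 0.6, 'joints': array([-1.54939866e+00,  3.12918798e-01,  1.49769795e+00, -1.63872153e-05,
        1.33100943e+00, -2.23407495e-01]), 'dq': array([-0.00047882,  0.00019581, -0.00026292,  0.00163337, -0.00117841,
        0.00038897]), 'tau': array([-9.86657069e-04, -4.12035084e+01, -2.59836262e+01, -1.57384638e-04,
        6.33160616e-04, -5.83996169e-06]), 'eef_pos': array([ 127.22325501, -509.3558402 ,  231.28532585]), 'ee_rot': array([-1.74762684e-05,  9.92517915e-01,  1.22099094e-01, -6.22870099e-06]), 'force': array([ 0.32354043, -0.4337445 , -0.112963  ]), 'wrist_torque': array([ 0.0022889 , -0.00415297, -0.02968828]), 'grip_width': 1.0023330595449063}
```

View pics/scene0.png

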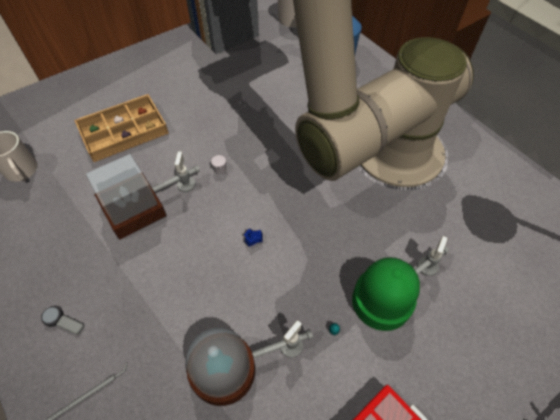

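View pics/side0.png

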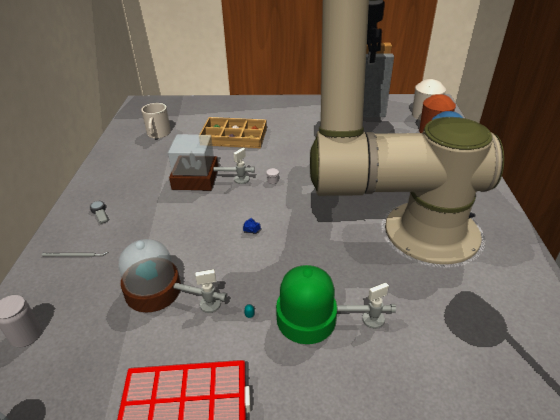

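View pics/wrist0.png

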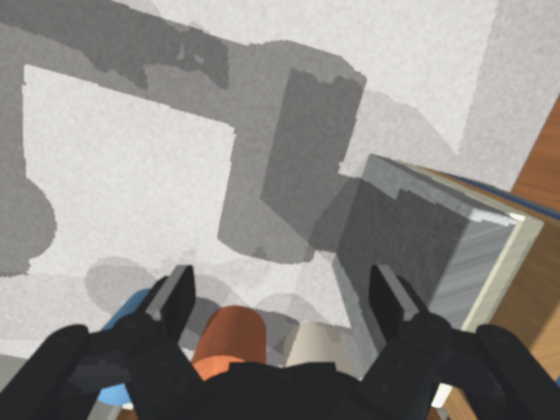

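The turquoise dome's key is at about (293,334) in scene and (205,277) in side. The case's key is at (180,163) in scene, and the green dome is the decoy. Next I measure the positions.

Run:
```python
from h import *
for c,u,v,r in [('scene',293,334,35),('side',206,280,35)]:
    p=cv2.cvtColor(cv2.imread(f'pics/{c}0.png'),cv2.COLOR_BGR2RGB); d=np.load(f'pics/{c}d.npy')
    crop=p[v-45:v+45,u-110:u+45]; save(c+'crop.png',cv2.resize(crop,None,fx=5,fy=5,interpolation=cv2.INTER_NEAREST))
    P=[];C=[]
    for i in range(v-r,v+r):
        for j in range(u-r,u+r):
            if d[i,j]>0: P.append(px2w(c,d,j,i)); C.append(p[i,j])
    P=np.array(P);C=np.array(C)
    print(c,len(P),'zrange',P[:,2].min(),P[:,2].max())
    for lo,hi in [(75,90),(90,105)]:
        s=(P[:,2]>lo)&(P[:,2]<hi); Q=P[s]; print(lo,hi,len(Q),Q.mean(0).round(1) if len(Q) else '')
    s=(P[:,2]>93)&(P[:,2]<103)
    Q=P[s]
    if len(Q)>3:
        w,V=np.linalg.eigh(np.cov(Q[:,:2].T)); print('top',Q.mean(0).round(1),np.sqrt(w),np.degrees(np.arctan2(V[1,1],V[0,1])), Q.min(0).round(),Q.max(0).round(),C[s].mean(0))
        print((np.minimum(*[0,0]) if 0 else cv2.minAreaRect(Q[:,:2].astype(np.float32))))
# dome/plinth
for c,(u,v) in {'scene':(220,365),'side':(150,275)}.items():
    d=np.load(f'pics/{c}d.npy'); P=np.array([px2w(c,d,j,i) for i in range(max(0,v-60),min(420,v+55)) for j in range(u-60,u+50) if d[i,j]>0])
    for lo,hi in [(5,15),(15,25),(25,35),(35,45),(60,100),(100,135)]:
        Q=P[(P[:,2]>lo)&(P[:,2]<hi)]; print(c,lo,hi,len(Q),Q.mean(0).round() if len(Q) else'',Q.min(0).round() if len(Q) else'',Q.max(0).round() if len(Q) else '')
```

```text
Traceback (most recent call last):
  File "h.py", line 5, in px2w
    m=camera_model(cam); z=d[int(round(v)),int(round(u))] if dep is None else dep
ValueError: time passes only in moves, steps and waits
```

Run:
```python
from h import *
for c in ['scene','side']:
    p,d=capture(c)
    for t in ['key_grip','dome_stand']:
        for r in masks_of(c,t)[:4]: 
            m=r['region']; print(c,t,r['centre'],round(r['p'],2),m.sum())
```

```text
scene key_grip [295.0, 336.4] 0.52 183
scene key_grip [438.5, 247.9] 0.51 206
scene dome_stand [225.1, 359.1] 0.81 5235
scene dome_stand [391.3, 286.5] 0.58 4518
side key_grip [377.0, 293.7] 0.57 291
side key_grip [203.4, 279.3] 0.56 316
side dome_stand [152.3, 281.3] 0.9 4396
side dome_stand [313.7, 304.3] 0.68 4849
```

```bash
python3 - <<'E'
from rig import *
import pickle
pickle.dump({c:camera_model(c) for c in ['scene','side','wrist']},open('cm.pkl','wb'))
E
sed -i 's/^def px2w/import pickle\nCM=pickle.load(open("cm.pkl","rb"))\ndef px2w/; s/m=camera_model(cam)/m=CM[cam]/' h.py
cat > a.py <<'E'
from h import *
for c,u,v,r in [('scene',293,334,35),('side',206,280,35)]:
    p=cv2.cvtColor(cv2.imread(f'pics/{c}0.png'),cv2.COLOR_BGR2RGB); d=np.load(f'pics/{c}d.npy')
    crop=p[v-45:v+45,u-110:u+45]; save(c+'crop.png',cv2.resize(crop,None,fx=5,fy=5,interpolation=cv2.INTER_NEAREST))
    P=[];C=[]
    for i in range(v-r,v+r):
        for j in range(u-r,u+r):
            if d[i,j]>0: P.append(px2w(c,d,j,i)); C.append(p[i,j])
    P=np.array(P);C=np.array(C)
    print(c,len(P),'zrange',P[:,2].min(),P[:,2].max())
    s=(P[:,2]>94)&(P[:,2]<103)
    Q=P[s]
    if len(Q)>3: print('top',len(Q),Q.mean(0).round(1),cv2.minAreaRect(Q[:,:2].astype(np.float32)))
for c,(u,v) in {'scene':(220,365),'side':(150,275)}.items():
    d=np.load(f'pics/{c}d.npy'); P=np.array([px2w(c,d,j,i) for i in range(max(0,v-60),min(420,v+55)) for j in range(u-60,u+50) if d[i,j]>0])
    for lo,hi in [(5,15),(15,25),(25,35),(35,45),(60,100),(100,150)]:
        Q=P[(P[:,2]>lo)&(P[:,2]<hi)]; print(c,lo,hi,len(Q),Q.mean(0).round() if len(Q) else'',Q.min(0).round() if len(Q) else'',Q.max(0).round() if len(Q) else '')
E
python3 a.py
```

```text
scene 4881 zrange -6.093464958329491 100.67248656973243
top 124 [516.1 236.6  96.6] ((515.6646118164062, 236.2010498046875), (37.6723747253418, 10.011480331420898), 15.36467170715332)
side 4884 zrange -5.969696171474425 98.61559260210652
top 80 [513.4 239.8  96.3] ((514.0698852539062, 238.49766540527344), (37.393035888671875, 12.65600299835205), 13.232616424560547)
scene 5 15 67 [647. 251.  10.] [593. 225.   5.] [700. 261.  15.]
scene 15 25 62 [651. 252.  20.] [603. 225.  15.] [700. 260.  25.]
scene 25 35 68 [645. 250.  30.] [563. 224.  25.] [700. 260.  35.]
scene 35 45 704 [637. 232.  42.] [555. 173.  35.] [705. 260.  45.]
scene 60 100 525 [650. 236.  86.] [594. 160.  60.] [697. 253. 100.]
scene 100 150 2812 [647. 207. 118.] [597. 154. 100.] [694. 249. 147.]
side 5 15 247 [688. 168.  10.] [584. -43.   5.] [850. 264.  15.]
side 15 25 174 [627. 250.  20.] [585. 184.  15.] [691. 266.  25.]
side 25 35 206 [619. 247.  30.] [533. 180.  25.] [692. 265.  35.]
side 35 45 589 [614. 235.  41.] [532. 160.  35.] [702. 263.  45.]
side 60 100 886 [622. 240.  82.] [524. 174.  60.] [690. 257. 100.]
side 100 150 1356 [637. 219. 117.] [595. 164. 100.] [690. 253. 145.]
```

Key centre is about (515,237) with its long axis at about +14.5° in world. The stand's x runs at about −13.5°, so the turn needed is about 62°. The tool is already aligned with the key, so I move above it.

```bash
python3 -m crank '{"dp":[[2.3,4.4,0],[2.3,4.4,0],[2.3,4.4,0],[2.3,4.4,0],[2.3,4.4,0],[2.3,4.4,0],[2.3,4.4,0],[2.3,4.4,0],[2.3,4.4,0]],"delta_rot":[[0,0,0],[0,0,0],[0,0,0],[0,0,0],[0,0,0],[0,0,0],[0,0,0],[0,0,0],[0,0,0]],"claw":[0,0,0,0,0,0,0,0,0]}' 60
```

```text
time_s: 1.8
eef_pos: [334.7, -111.5, 231.7]
ee_rot: [0.0, 0.993, 0.122, 0.0]
force: [1.0, -0.8, 0.2]
grip_width: 0.998
```

```bash
python3 -m crank '{"dp":[[2.25,4.35,0],[2.25,4.35,0],[2.25,4.35,0],[2.25,4.35,0],[2.25,4.35,0],[2.25,4.35,-1],[2.25,4.35,-1],[2.25,4.35,-1],[0,0,0],[0,0,0]],"delta_rot":[[0,0,0],[0,0,0],[0,0,0],[0,0,0],[0,0,0],[0,0,0],[0,0,0],[0,0,0],[0,0,0],[0,0,0]],"claw":[0,0,0,0,0,0,0,0,0,0]}' 60
cat > w.py <<'E'
from h import *
import sys
from scipy.spatial.transform import Rotation as R
n=sys.argv[1]
s=sense(); p,d=capture('wrist'); save(n,p)
q=s['ee_rot']; T=np.eye(4); T[:3,:3]=R.from_quat([q[1],q[2],q[3],q[0]]).as_matrix(); T[:3,3]=s['eef_pos']
m=CM['wrist']; W=T@np.array(m['T_tool_cam'])
v,u=np.mgrid[0:420,0:560]; x=(u-m['cx'])/m['fx']*d; y=(v-m['cy'])/m['fy']*d
P=np.stack([x,-y,-d,np.ones_like(d)],-1)@W.T; P=P[...,:3]
np.save('pics/wp.npy',P)
print('tcp',s['eef_pos'].round(1),s['force'].round(1), 'yaw',np.degrees(np.arctan2(T[1,0],T[0,0])))
k=(np.abs(P[...,0]-515)<40)&(np.abs(P[...,1]-237)<40)&(P[...,2]>float(sys.argv[2]))&(P[...,2]<float(sys.argv[3]))&(d>0)
Q=P[k]; print(len(Q),Q.mean(0).round(1),cv2.minAreaRect(Q[:,:2].astype(np.float32)), 'px',np.argwhere(k).mean(0)[::-1])
for t in ['key_grip','dome_stand']: print(t,[(np.round(r['centre']),round(r['p'],2)) for r in pinpoint('wrist',t)])
E
python3 w.py w1.png 94 103
```

```text
time_s: 2.8
eef_pos: [514.0, 235.1, 200.6]
ee_rot: [0.0, 0.992, 0.123, -0.001]
force: [-0.4, -0.7, 1.1]
grip_width: 0.996
tcp [514.  235.1 200.6] [-0.4 -0.7  1.1] yaw 14.11110099856333
495 [515.  237.2  98.3] ((514.287841796875, 237.1170654296875), (37.00827407836914, 9.586397171020508), 14.126124382019043) px [279.58383838 204.17979798]
key_grip [(array([277., 204.]), 0.65)]
dome_stand [(array([282., 178.]), 0.8)]
```

View pics/w1.png

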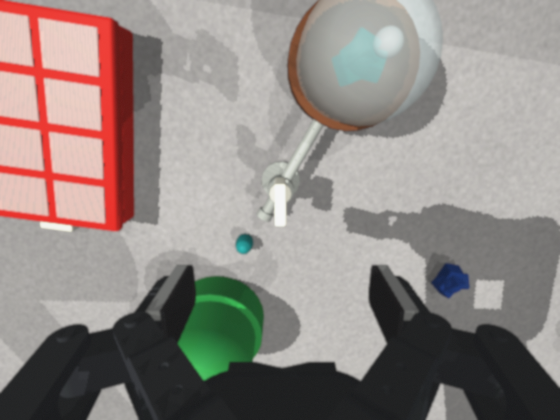

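The wrist picture shows the key at (280,204), aligned with the tool, its tube running to the dome at (365,60). I measure the tube direction and the clearances from this cloud.

Run:
```python
from h import *
P=np.load('pics/wp.npy'); 
c=np.array([514.7,237.1])
r=P[...,:2]-c; rad=np.hypot(r[...,0],r[...,1]); ang=np.degrees(np.arctan2(r[...,1],r[...,0]))
k=(rad>24)&(rad<78)&(abs(ang+13)<20)&(P[...,2]>20)&(P[...,2]<60)
Q=P[k]; print(len(Q),Q.mean(0)); vx=cv2.fitLine(Q[:,:2].astype(np.float32),cv2.DIST_HUBER,0,.01,.01).ravel(); print(vx,np.degrees(np.arctan2(vx[1],vx[0])))
m=Q[:,:2].mean(0)-c; print('from axis',np.degrees(np.arctan2(m[1],m[0])))
# obstacles >45mm high near within 110mm of key
k=(rad<130)&(P[...,2]>45)&(P[...,2]<160)&(rad>25)
for a in range(-180,180,20):
    q=k&(ang>=a)&(ang<a+20)
    if q.sum()>5: print(a,q.sum(),'minrad',rad[q].min().round(),'maxz',P[...,2][q].max().round())
```

```text
728 [566.25842908 222.99346225  41.55203352]
[ 9.6584946e-01 -2.5910395e-01  5.6500220e+02  2.2346506e+02] -15.016901
from axis -15.30180687856135
-40 2531 minrad 77.0 maxz 130.0
-20 4750 minrad 75.0 maxz 146.0
0 1333 minrad 86.0 maxz 120.0
160 26 minrad 31.0 maxz 46.0
```

Tube runs at −15°, so square across is +75° and the turn is about 61°. Descending.

```bash
python3 -m crank '{"dp":[[0.07,0.2,-3],[0,0,-3],[0,0,-3],[0,0,-2.4],[0,0,-1.5],[0,0,-0.5],[0,0,0]],"delta_rot":[[0,0,0],[0,0,0],[0,0,0],[0,0,0],[0,0,0],[0,0,0],[0,0,0]],"claw":[0,0,0,0,0,0,0]}' 60
python3 -m crank '{"dp":[[0,0,0],[0,0,0],[0,0,0],[0,0,0],[0,0,0],[0,0,0],[0,0,0],[0,0,0],[0,0,0],[0,0,0]],"delta_rot":[[0,0,0],[0,0,0],[0,0,0],[0,0,0],[0,0,0],[0,0,0],[0,0,0],[0,0,0],[0,0,0],[0,0,0]],"claw":[255,255,255,255,255,255,255,255,255,255]}' 80
python3 -c "
from h import *
s=sense();print(s['eef_pos'],s['force'],s['wrist_torque'],s['grip_width'],s['time_s'])"
```

```text
time_s: 3.65
eef_pos: [515.0, 236.0, 67.7]
ee_rot: [0.0, 0.993, 0.122, 0.0]
force: [-0.1, -0.2, 0.6]
grip_width: 1.003
time_s: 4.65
eef_pos: [515.0, 236.9, 67.6]
ee_rot: [-0.0, 0.993, 0.122, 0.0]
force: [-2.6, 3.6, 5.2]
grip_width: 0.105
[514.95421925 236.87624507  67.56110678] [-2.62524772  3.57775463  5.21887992] [0.38199475 0.36381927 0.04842635] 0.10491091546656929 4.65
```

Key gripped at about 9–10 mm. Now I turn and press gently.

```bash
python3 -m crank '{"dp":[[0,0,-0.1],[0,0,-0.1],[0,0,-0.1]],"delta_rot":[[0,0,5],[0,0,5],[0,0,5]],"claw":[255,255,255]}' 80
python3 -c "
from h import *
s=sense();print(s['eef_pos'],s['force'],s['wrist_torque'],s['grip_width'],s['time_s'])"
```

```text
time_s: 4.95
eef_pos: [515.1, 237.1, 65.8]
ee_rot: [-0.0, 0.968, 0.252, 0.001]
force: [-5.9, 2.9, 15.2]
grip_width: 0.103
[515.11816162 237.10117539  65.7612271 ] [-5.9096968   2.91664297 15.22011653] [ 0.36312804  1.13933338 -0.21017317] 0.1029560829357216 4.95
```

```bash
python3 -m crank '{"dp":[[0,0,-0.05],[0,0,-0.08],[0,0,-0.08]],"delta_rot":[[0,0,5],[0,0,5],[0,0,5]],"claw":[255,255,255]}' 80
python3 -c "
from h import *
s=sense();print(s['eef_pos'],s['force'],s['wrist_torque'],s['grip_width'],s['time_s'])"
python3 w.py w2.png 88 103
```

```text
time_s: 5.25
eef_pos: [514.9, 237.2, 63.1]
ee_rot: [-0.0, 0.927, 0.376, 0.0]
force: [-4.8, 3.1, 9.5]
grip_width: 0.103
[514.92715456 237.19493513  63.12618336] [-4.77984094  3.07978867  9.50638186] [ 0.56394091  0.79075208 -0.2506009 ] 0.10309997337204573 5.25
tcp [514.9 237.2  63.1] [-4.8  3.1  9.5] yaw 44.200536354652044
2962 [517.5 239.8  95.1] ((517.0303955078125, 236.20411682128906), (35.53186798095703, 32.85124588012695), 75.7833480834961) px [281.50979068 295.1772451 ]
key_grip [(array([278., 288.]), 0.59)]
dome_stand [(array([281., 224.]), 0.68)]
```

View pics/w2.png

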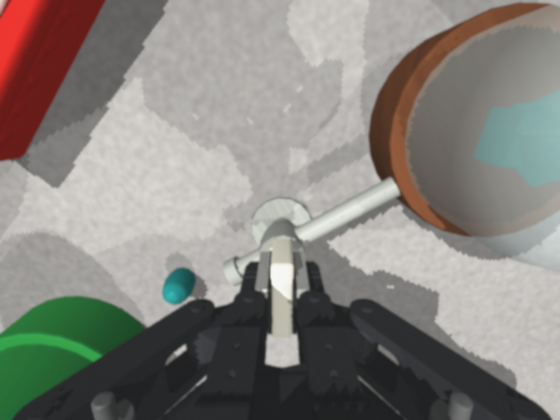

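The key at (282,275) follows the gripper. I check its top height for slip (98.3 mm at the start).

```bash
python3 - <<'E'
import numpy as np
P=np.load('pics/wp.npy')
for r in range(250,340,8): print(r,P[r,282].round(1))
E
python3 -m crank '{"dp":[[0,0,-0.06],[0,0,-0.08],[0,0,-0.08]],"delta_rot":[[0,0,5],[0,0,5],[0,0,5]],"claw":[255,255,255]}' 80
python3 -c "
from h import *
s=sense();print(s['eef_pos'],s['force'],s['wrist_torque'],s['grip_width'],s['time_s'])"
```

```text
250 [527.8 249.5  80.1]
258 [527.5 249.2  87.2]
266 [527.3 249.1  93.8]
274 [525.  246.8  94.8]
282 [521.8 243.7  93.7]
290 [519.  240.9  93.8]
298 [516.3 238.4  94.3]
306 [513.5 235.6  94.4]
314 [510.4 232.6  94.2]
322 [507.9 230.2  95.3]
330 [504.3 226.6  94.3]
338 [441.9 165.9   1.5]
time_s: 5.7
eef_pos: [514.7, 237.2, 60.2]
ee_rot: [-0.001, 0.87, 0.494, 0.0]
force: [-2.6, 4.4, 5.1]
grip_width: 0.1
[514.72448067 237.17502772  60.20303941] [-2.64395873  4.44046687  5.05015929] [ 0.7283334   0.46621487 -0.28861635] 0.09983603326848349 5.7
```

```bash
python3 -m crank '{"dp":[[0,0,-0.1],[0,0,-0.1],[0,0,-0.07]],"delta_rot":[[0,0,5],[0,0,5],[0,0,5]],"claw":[255,255,255]}' 80
python3 -c "
from h import *
s=sense();print(s['eef_pos'],s['force'],s['wrist_torque'],s['grip_width'],s['time_s'])"
python3 w.py w3.png 80 103;python3 - <<'E'
import numpy as np
P=np.load('pics/wp.npy')
for r in range(266,340,8): print(r,P[r,282].round(1))
E
```

```text
time_s: 6.0
eef_pos: [514.7, 237.3, 57.9]
ee_rot: [-0.001, 0.798, 0.603, 0.0]
force: [-5.6, 4.0, 13.0]
grip_width: 0.1
[514.74893361 237.25061789  57.8825235 ] [-5.63613097  3.99929172 13.01614503] [ 0.6356175   1.05358387 -0.3051145 ] 0.09998500663275067 6.0
tcp [514.7 237.3  57.9] [-5.6  4.  13. ] yaw 74.1923213020773
3724 [516.1 242.1  90.9] ((518.8749389648438, 245.73683166503906), (46.88621139526367, 44.649383544921875), 25.399477005004883) px [281.63694952 294.03786251]
key_grip [(array([279., 287.]), 0.79)]
dome_stand [(array([283., 226.]), 0.62)]
266 [519.5 253.7  88.4]
274 [518.4 249.7  88. ]
282 [517.5 246.6  88.9]
290 [516.3 242.3  88.3]
298 [515.2 238.5  88.3]
306 [514.3 235.   88.9]
314 [513.1 230.9  88.8]
322 [511.9 226.8  88.8]
330 [510.7 222.6  88.8]
338 [4.880e+02 1.423e+02 1.000e-01]
```

View pics/w3.png

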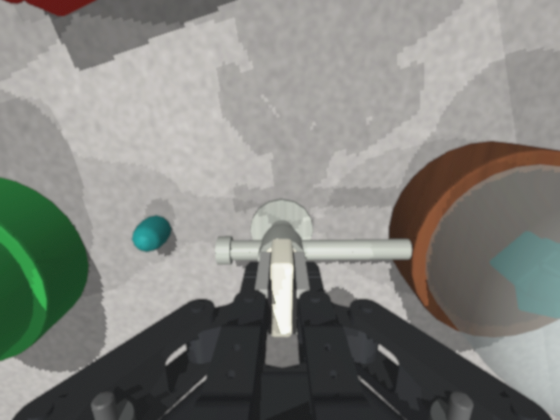

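The key at (282,290) is perpendicular to the tube and its top is at about 88.6 mm, so the plug is home. I add a small final turn and press, then release and check.

```bash
python3 -m crank '{"dp":[[0,0,-0.05],[0,0,0],[0,0,0.1]],"delta_rot":[[0,0,1.5],[0,0,0],[0,0,0]],"claw":[255,255,255]}' 80
python3 -c "
from h import *
s=sense();print(s['eef_pos'],s['force'],s['wrist_torque'],s['grip_width'],s['time_s'])"
python3 -m crank '{"dp":[[0,0,0],[0,0,0],[0,0,0],[0,0,0],[0,0,0],[0,0,0],[0,0,0]],"delta_rot":[[0,0,0],[0,0,0],[0,0,0],[0,0,0],[0,0,0],[0,0,0],[0,0,0]],"claw":[80,80,80,80,80,80,80]}' 80
```

```text
time_s: 6.45
eef_pos: [514.6, 237.2, 58.1]
ee_rot: [-0.001, 0.791, 0.612, 0.0]
force: [-1.7, 5.4, 0.2]
grip_width: 0.102
[514.63809546 237.18988095  58.11547218] [-1.72306468  5.44086238  0.16349488] [ 0.85758379  0.3411255  -0.20462438] 0.10238427086756836 6.45
time_s: 7.15
eef_pos: [515.0, 236.6, 57.8]
ee_rot: [0.0, 0.791, 0.612, -0.0]
force: [0.9, -0.5, 0.2]
grip_width: 0.684
```

Released with no contact force. Now straight up.

```bash
python3 -m crank '{"dp":[[0,0,1],[0,0,2],[0,0,3],[0,0,4],[0,0,4],[0,0,0],[0,0,0]],"delta_rot":[[0,0,0],[0,0,0],[0,0,0],[0,0,0],[0,0,0],[0,0,0],[0,0,0]],"claw":[80,80,80,80,80,80,80]}' 80
python3 w.py w4.png 82 103
python3 - <<'E'
from h import *
P=np.load('pics/wp.npy'); c=np.array([514.8,237.1])
r=P[...,:2]-c; rad=np.hypot(r[...,0],r[...,1]); ang=np.degrees(np.arctan2(r[...,1],r[...,0]))
k=(rad>24)&(rad<74)&(abs(ang+15)<20)&(P[...,2]>20)&(P[...,2]<60)
Q=P[k]; v=cv2.fitLine(Q[:,:2].astype(np.float32),cv2.DIST_HUBER,0,.01,.01).ravel(); print('tube',np.degrees(np.arctan2(v[1],v[0])))
p,d=capture('scene'); save('s4.png',p)
E
```

```text
time_s: 7.85
eef_pos: [515.0, 236.7, 198.8]
ee_rot: [0.0, 0.791, 0.612, 0.001]
force: [0.1, -0.9, -0.3]
grip_width: 0.685
tcp [515.  236.7 198.8] [ 0.1 -0.9 -0.3] yaw 75.52966083021543
469 [514.4 237.7  88.7] ((514.1074829101562, 236.69268798828125), (37.30685806274414, 9.955167770385742), 70.79253387451172) px [280.48187633 202.36460554]
key_grip [(array([278., 201.]), 0.68)]
dome_stand [(array([  3., 221.]), 0.84), (array([282., 182.]), 0.62)]
tube -14.994298
```

View pics/w4.png

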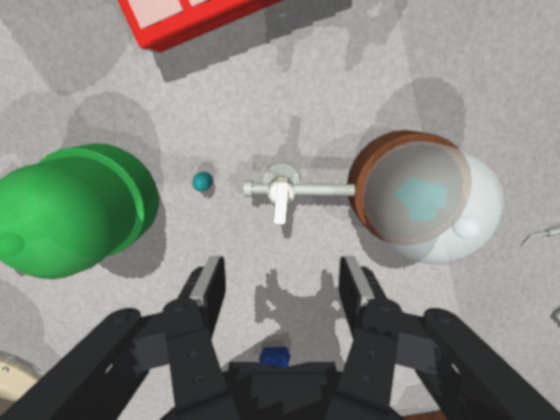

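View pics/s4.png

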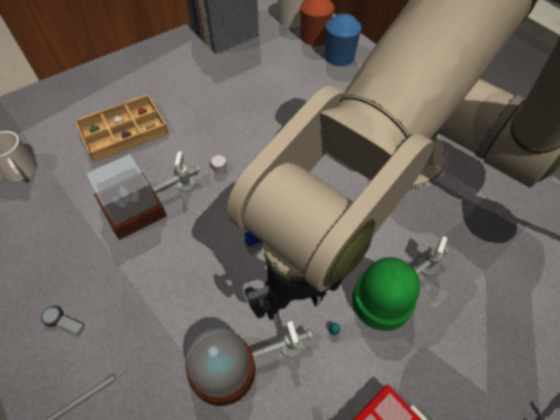

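Run:
```python
from h import *
P=np.load('pics/wp.npy'); k=(abs(P[...,0]-515)<30)&(abs(P[...,1]-237)<30)&(P[...,2]>85)&(P[...,2]<93); Q=P[k]
v=cv2.fitLine(Q[:,:2].astype(np.float32),cv2.DIST_L2,0,.01,.01).ravel(); print(np.degrees(np.arctan2(v[1],v[0])))
print(sense()['dq'].round(3)); print(finish_job())
```

```text
70.60952
[-0.001  0.001 -0.005  0.001  0.003 -0.001]
the job is handed in; nothing more can be done
None
```

I closed the dome's stopcock and handed the job in after about 8 s of robot time. I took the white key from above and turned it about 61° counter-clockwise in steps while pressing lightly. Then I let go and raised the gripper well clear.

Checks after letting go:
- **Plug height:** the key top is at 88.7 mm, so its centre is about 74.7 mm up; fully home is 75 mm.
- **Key angle:** the key lies at 70.6–70.8° in world and the tube at −15.0°. That leaves the key about 4.3° (0.075 rad) short of square, inside the 0.2 rad limit. The gripper itself stood at 75.5°, so the key lagged the grip by a few degrees.
- **Sinking on the way:** the plug was about 4 mm down when the gripper was still about 31° (0.54 rad) short of square.
- **Other stopcock:** the square case's key looks unchanged in the scene picture, and the arm never went low near it. I did not measure its position.
- **Pressing force:** the wrist reading reached about 15 N at one point, about 10 N above the value right after gripping, which was 5 N.

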